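# Unclamp a gear housing and hold it up to the inspection camera

### The arm

A 7-joint arm with a two-finger parallel gripper is mounted at the origin on a cart in front of the work surface, level with it; the furniture and walls round the work are solid. World frame = base frame: x ahead of the robot, y to its left, z up, the work surface at z = 0. Lengths are in m, angles in degrees, forces in N, time in s.
With the tool pointing down it reaches from about 0.425 to 0.95 m from the base axis. Payload 4.7 kg.
Tool frame: the origin (TCP) lies on the mounting face of the last link; the fingertips stand 173 mm ahead of it and the grasp point (between the pads) lies 155 mm ahead of it; z points along the fingers, y is the line along which they close (so a half turn about z gives the same grasp; the last joint's range is limited). The gripper opens to 85 mm and grips with 20 to 120 N. Pads are 22 mm wide; open, the fingers measure 114 mm over their backs; the gripper's body (76 mm by 85 mm) begins 54 mm behind the grasp point. The pads swing forward as they close: fully open they stand 13 mm farther back than shut.
Start: joints at [73.975, 26.849, -2.785, 87.806, 1.381, 65.374, -4.715], TCP at [0.168, -0.654, 0.405] pointing down, gripper open.
Joint ranges: [-148.3, 148.3], [-19.14, 114.17], [-79.39, 73.82], [5.75, 140.21], [-59.74, 239.74], [12.07, 113.84], [-152.46, 152.46]. Speed limits (degrees/s): [147.25, 147.25, 180, 180, 180, 180, 180].

### API

Orientations are given as [roll, pitch, yaw] about the fixed x, y, z axes, in that order (R = Rz(yaw) Ry(pitch) Rx(roll)).
In Python, from rig import ctrl gives the robot as it stands. Calls block until the motion is done:
- ctrl.reach(position, orientation): joint-space move of the TCP to a pose.
- ctrl.move_l(position, speed=0.15, attitude=None, stop_force=None): straight line of the TCP; attitude=None keeps the orientation; speed is the mean speed in m/s. With stop_force (N) it stops when the force on the tool has changed by that much, and returns True; else False.
- ctrl.move_j(angles): joint-space move.
- ctrl.move_gripper(opening, squeeze=None): opening from 0.0 (shut) to 1.0 (fully open); squeeze is the grip in N (None keeps the last); returns when the fingers have stopped.
- ctrl.dwell(seconds).
- ctrl.inverse_kinematics(position, orientation): joint angles nearest the present ones, or None.
- ctrl.get_image(name): name is "scene" or "side" or "wrist"; returns the picture (480x640x3 uint8, blue, green, red); there is no depth.
- ctrl.camera_model(name): a dict with "intrinsics" (3x3 intrinsics, pixels), "xyz" and "rotation" of the camera in the world. Camera axes: x right, y down, z forward; pixel columns grow to the right and rows downward; lengths in m; the calibration is good to about 2 mm. A picture is of the moment at which its call begins: read the wrist's pose just before it. camera_model takes no time and is no camera call; for the wrist camera it gives the pose at the moment of the call.
A pose or a line that the arm cannot do raises ctrl.Unreachable and nothing moves.
- ctrl.hand_in(): hands the job in; it is judged then, once.
Readings, each from a call of its own:
- ctrl.current_t(): time.
- ctrl.current_qpos(): joint angles.
- ctrl.current_joint_velocities(): joint speeds.
- ctrl.current_joint_torque(): joint torques, N m.
- ctrl.current_tool_pos(): TCP position.
- ctrl.current_tool_rot(): TCP orientation.
- ctrl.current_wrist_force(): force on the tool from outside, world axes, zero at the start.
- ctrl.current_torque(): the same for the moment, N m.
- ctrl.current_gripper_width(): opening from 0.0 (shut) to 1.0 (fully open).
- ctrl.current_grasp_force(): force on a finger pad.
Only numpy, scipy, OpenCV 4.12 (cv2) and the standard library are available. Lean on these libraries where they do the work, as an engineer would, in place of code of your own. Each camera call takes 0.05 s, during which the arm holds its last target. There are 200 camera calls.

### The job

The gear housing in the toggle-clamp fixture is due for its bore inspection: swing the clamp's red handle fully back to open it, then lift the housing straight up out of its register. Finish holding it in the gripper, still and level in the air in front of the inspection camera, with its round bore flange centred on the lens, squarely facing it, and about 10 cm from the ring light. Do not put it down or let go of it, do not touch the camera, and leave the other things on the bench where they are.

Things in the scene. Friction and masses are not known exactly. Their poses are not given: they have to be found in the camera images.
- housing: grey cast gear housing with a black cap on top, 0.6 kg, in the fixture with z up. Origin at the underside, on the plane of symmetry. Own axes, mm: cubic body x -25 to 40, y -33 to 33, z 8 to 72; cap top z 89; round spigot below (58 diameter, centre x 7, z 0 to 8) sits in the register; round bore flange (68 diameter) on the -x side, face at x -40
- housing_grip (a point): middle of the housing's body (housing x 7, y 0, z 60 mm), axes as the housing's: grip it here across y (65 mm wide), fingers from above
- bore_face (a point): centre of the housing's bore flange face (housing x -40, y 0, z 43 mm); axes as the housing's, so the flange faces along -x
- fixture: fixed steel base plate (205x110x8 mm) with a square register plate (top at z 20 mm, hole 60 mm across, 12 mm deep) and on its +x side a toggle clamp on a riser. Origin at the underside below the hole's centre. Seated, the housing has the fixture's axes, origin at x -7, y 0, z 12 mm. A low stop (top z 32 mm) stands 1.5 mm off the housing's +x side
- clamp_arm_pivot (a point): pivot of the clamp's arm (fixture x 100, y 0, z 125 mm). Closed, the arm lies level from here along -x for 115 mm, 20 mm wide, its rubber foot on the housing's cap; open it stands up beside the housing, reaching 120 mm above here and from 15 mm before to 35 mm behind it in x
- clamp_handle (a joint): angle of the clamp's handle in rad: 0 closed, handle upright (start); 1.3 fully open, handle laid back towards the fixture's +x. Opening it raises the clamp's arm upright through an over-centre toggle; lifting the arm or housing itself does not open it. It stays where it is left (friction; about 4 N at the grip)
- handle_grip (a point): place to grip on the clamp's red round handle (18 mm diameter; the red part reaches from 65 mm below to 15 mm beyond this point); it circles about handle_pivot at 105 mm. Its axes turn with the handle, z along the handle outwards
- handle_pivot (a point): fixed pivot of the handle (fixture x 114, y 0, z 117 mm); axes as the fixture's. The handle turns about y: at angle a the grip lies at x 105 sin a, z 105 cos a mm from here
- camera: fixed inspection camera: base plate 120x100x12 mm, post 207 mm high, grey camera body with black lens and round grey ring light with white lamps (74 mm diameter), its centre 170 mm above the bench. Origin at the underside of the base, 50 mm behind the ring light's front. It looks along its own -x, level
- camera_lens (a point): centre of the front of the lens and ring light; axes as the camera's, so it looks along -x: a part 10 cm in front lies at x -100 mm in these axes
- arbor_press: fixed green arbor press, 546 mm high, between the fixture and the camera and farther back: keep the arm clear of it when crossing. Seen from its origin at bench level, towards the robot: base 100 mm; head (240 to 370 mm up) 70 mm; red ball of the lever 145 to 200 mm, straight ahead, 480 to 530 mm up. 143 mm wide
- spare_housing: bystander: spare grey cast gear housing with black cap, 84x70x89 mm, standing loose left of the press, before the back row of units; origin at the centre of its underside
- rotor: bystander: black ribbed motor rotor standing upright, 75 mm diameter, 145 mm high, behind and left of the press; origin at the centre of its underside
- glue_bottle: bystander: red bottle with pale nozzle, 32 mm diameter, 147 mm high, standing left of the press; origin at the centre of its underside
- paste_tin: bystander: flat open tin of brown paste, 66 mm diameter, 26 mm high, near the front edge; origin at the centre of its underside
- key_box: bystander: small open steel tray, 82x58x24 mm, near the front edge; origin at the centre of its underside
- calliper: bystander: steel calliper lying flat, 73x217x8 mm, pointing away from the robot, near the front at the right; origin at the centre of its underside
There are look-alikes about, which are no part of the job. What is shaped like the housing but turquoise is not meant.

How it is judged (in metres and radians):
On the way, in this order (a step that is already met when the one before it is completed fails the run):
1. the clamp is swung open (handle past 1.1 rad) while the housing still sits in its register (value of joint clamp_handle above 1.1 rad and z of housing in the frame of fixture below 0.016 m and horizontal distance between housing and fixture below 0.012 m), for 0.1 s.
2. the housing is lifted by the fingers at least 30 mm out of its register, level, the clamp still open (contact force between housing and the fingers above 2 N and contact force between housing and fixture below 0.1 N and value of joint clamp_handle above 1 rad and z of housing in the frame of fixture above 0.042 m and horizontal distance between housing and fixture below 0.05 m and angle between housing's own z axis and vertical below 0.12 rad), for 0.1 s.
At the end, for the whole second after the job is handed in: Housing held by the fingers alone, still, level within 0.1 rad, underside over 90 mm up; flange faces the lens, square within 0.14 rad, 70 to 130 mm before the ring light, within 18 mm of the lens axis each way; no contact with fixture or camera; clamp open (contact force between housing and the fingers above 2 N and contact force between housing and fixture below 0.1 N and contact force between housing and camera below 0.1 N and value of joint clamp_handle above 1 rad and x of bore_face in the frame of camera_lens between -0.13 and -0.07 m and y of bore_face in the frame of camera_lens between -0.018 and 0.018 m and z of bore_face in the frame of camera_lens between -0.018 and 0.018 m and x of housing in the frame of camera_lens below -0.1 m and angle between the x axis of housing and the x axis of camera, either way round below 0.14 rad and angle between housing's own z axis and vertical below 0.1 rad and linear speed of housing below 0.02 m/s and angular speed of housing below 0.1 rad/s and height (world z) of housing above 0.09 m); the arm keeps its last pose, push and grip.
It fails at once if the inspection camera is touched (contact force between camera and anything else above 1 N).
It fails at once if a bystander is moved by more than 25 mm (distance of any of spare_housing, rotor, glue_bottle, paste_tin, key_box, calliper from where it was at the start of the episode above 0.025 m).
It also fails if it takes over 54 s, if anything falls off the work surface, if the arm or the gripper's body presses on something with over 40 N, if the wrist force passes 120 N, or if a joint passes its speed limit or range.

## Working session

There is one attempt and no reset: what is moved stays moved. The work goes in short steps, each a Python script; the robot and the scene stay as the last script left them, time stands still between calls to the robot, and variables do not carry over. Pictures are saved under pics/ and viewed, at most 10 in all, crops included, and the job is handed in when it is done.

```bash
ls && mkdir -p pics
python3 - <<'E'
from rig import ctrl
import cv2, numpy as np
np.set_printoptions(precision=4,suppress=True)
for n in("scene","side"):
    cv2.imwrite(f"pics/{n}0.png",ctrl.get_image(n)); m=ctrl.camera_model(n)
    print(n,m["intrinsics"],m["xyz"],m["rotation"])
print(ctrl.current_tool_rot(),ctrl.current_t())
E
```

```text
pics
scene [[474.514    0.     313.9823]
 [  0.     474.514  237.183 ]
 [  0.       0.       1.    ]] [0.0431 0.8197 0.6132] [-115.7712    1.2332 -146.0144]
side [[478.5207   0.     324.7507]
 [  0.     478.5207 239.5054]
 [  0.       0.       1.    ]] [ 0.4078 -0.8972  0.8992] [-127.4173   -1.0288   -9.1994]
[-179.9022    0.0046   14.3698] 0.1
```

View pics/scene0.png

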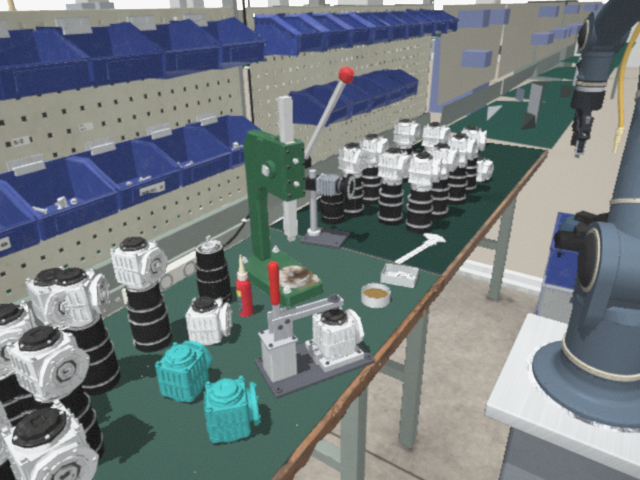

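View pics/side0.png

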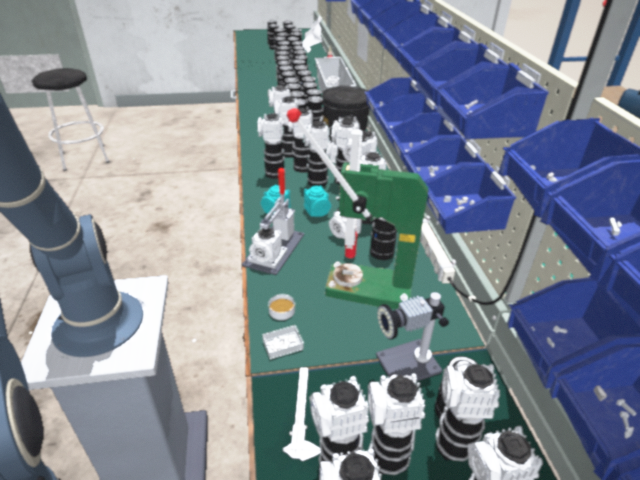

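The scene view shows the fixture around (310,350), with the red handle at (275,283). The side view shows it at (270,245), with the inspection camera at (405,320). I'll zoom in on both for corner points.

```bash
cat > h.py <<'E'
from rig import ctrl
import cv2, numpy as np
from scipy.spatial.transform import Rotation as R
np.set_printoptions(precision=4,suppress=True)
def cam(n):
    m=ctrl.camera_model(n); rot=np.array(m["rotation"])
    rot=R.from_euler('xyz',rot,degrees=True).as_matrix() if rot.shape==(3,) else rot
    return np.array(m["intrinsics"]),np.array(m["xyz"]),rot
def ray(c,uv):
    K,p,r=c; d=r@np.linalg.inv(K)@[uv[0],uv[1],1]; return p,d/np.linalg.norm(d)
def plane(c,uv,z):
    p,d=ray(c,uv); return p+d*(z-p[2])/d[2]
def tri(c1,uv1,c2,uv2):
    p,d=ray(c1,uv1);q,e=ray(c2,uv2)
    s=np.linalg.lstsq(np.c_[d,-e],q-p,rcond=None)[0]
    a,b=p+d*s[0],q+e*s[1]; return (a+b)/2,np.linalg.norm(a-b)
def proj(c,X):
    K,p,r=c; x=K@(r.T@(np.array(X)-p)); return x[:2]/x[2]
E
python3 - <<'E'
import cv2,numpy as np
a=cv2.imread("pics/scene0.png");b=cv2.imread("pics/side0.png")
z=lambda i,x,y,w,h,s:cv2.resize(i[y:y+h,x:x+w],None,fx=s,fy=s,interpolation=cv2.INTER_CUBIC)
cv2.imwrite("pics/c1.png",z(a,250,255,133,140,4)[:560])
o=np.zeros((600,800,3),np.uint8)
A=z(a,250,255,130,150,4);o[:600,:520]=A
B=z(b,243,165,70,110,4);o[:440,520:800]=B
cv2.imwrite("pics/c1.png",o)
o=np.zeros((560,800,3),np.uint8)
o[:480,:440]=z(b,365,280,110,120,4); o[:360,440:800]=z(a,290,165,90,90,4)
cv2.imwrite("pics/c2.png",o)
E
```

```text
(no output)
```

View pics/c1.png

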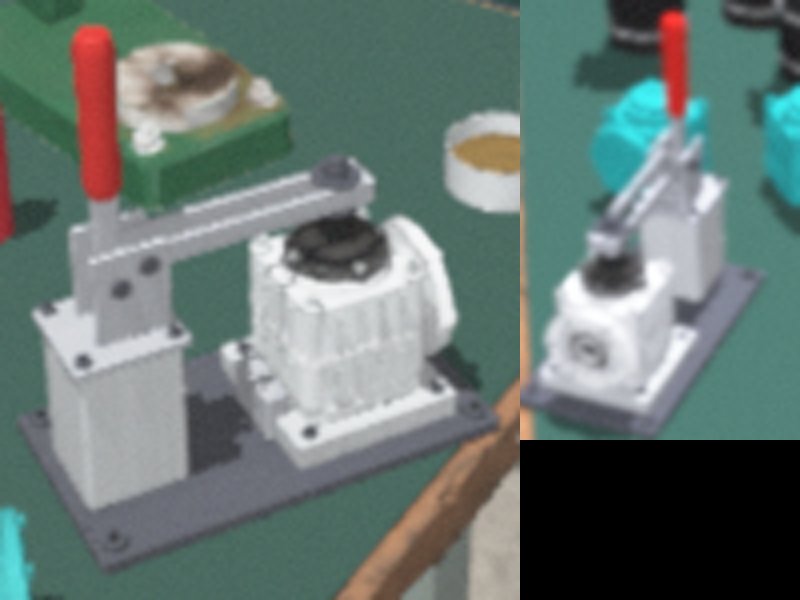

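View pics/c2.png

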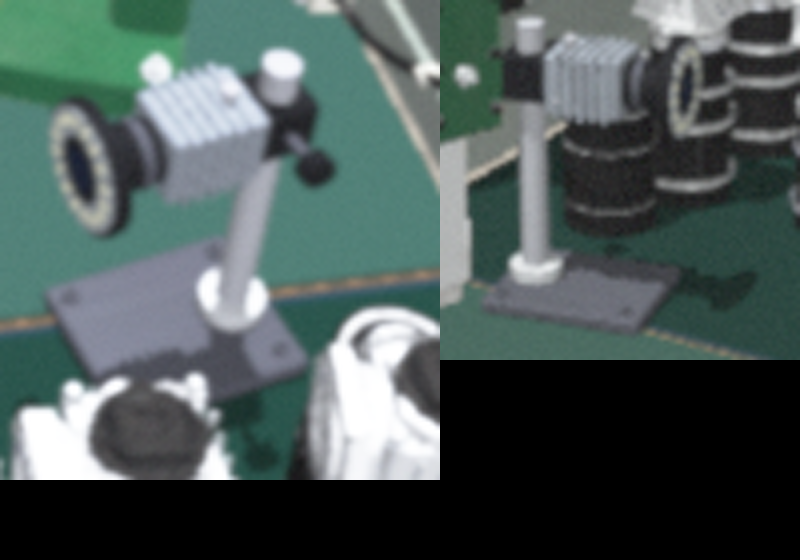

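The zooms show the fixture plate corners, the handle ends and the ring light face in both views. The ring light centre is at about (385,322) in side and (351,187) in scene.

Run:
```python
from h import *
S,D=cam("scene"),cam("side")
print("htop",tri(S,(273.7,262),D,(281,168.3)))
print("hbot",tri(S,(275.5,304.2),D,(282.2,193.7)))
print("ring",tri(S,(351.2,187),D,(385,321.7)))
print("fixS",*[plane(S,u,.008) for u in[(254.5,360),(276.7,395.5),(374.5,359.5)]])
print("fixD",*[plane(D,u,.008) for u in[(304.3,233),(276.8,273)]])
print("camS",*[plane(S,u,.012) for u in[(301,240),(340,246.5),(351,231)]])
print("camD",*[plane(D,u,.012) for u in[(376.3,353),(420,340),(441.8,370)]])
# red mask
for n,c in(("scene",S),("side",D)):
    im=cv2.imread(f"pics/{n}0.png"); h=cv2.cvtColor(im,cv2.COLOR_BGR2HSV)
    m=((h[...,0]<8)|(h[...,0]>172))&(h[...,1]>150)&(h[...,2]>90)
    k,l,st,ce=cv2.connectedComponentsWithStats(m.astype(np.uint8))
    print(n,[(st[i],ce[i]) for i in range(1,k) if st[i][4]>20])
```

```text
htop (array([0.4878, 0.2937, 0.2392]), np.float64(0.0010872937168284172))
hbot (array([0.4889, 0.2942, 0.1558]), np.float64(0.0006057665565740798))
ring (array([ 0.652 , -0.2495,  0.1705]), np.float64(0.0015295427104177295))
fixS [0.5494 0.2962 0.008 ] [0.4562 0.3463 0.008 ] [0.3567 0.1716 0.008 ]
fixD [0.552 0.292 0.008] [0.4521 0.1163 0.008 ]
camS [ 0.7716 -0.1707  0.012 ] [ 0.6545 -0.1941  0.012 ] [ 0.6794 -0.2986  0.012 ]
camD [ 0.6586 -0.2019  0.012 ] [ 0.7725 -0.1789  0.012 ] [ 0.7937 -0.2705  0.012 ]
scene [(array([340,  68,  13,  15, 157], dtype=int32), array([346.0892,  74.6115])), (array([268, 262,  12,  43, 369], dtype=int32), array([273.7263, 282.5122])), (array([236, 280,  17,  36, 364], dtype=int32), array([245.3407, 297.1978]))]
side [(array([288, 110,  13,  11, 107], dtype=int32), array([293.5794, 114.5888])), (array([277, 167,   7,  27, 121], dtype=int32), array([280.9091, 178.2149])), (array([346, 246,  10,  12,  81], dtype=int32), array([350.2222, 252.3704]))]
```

```bash
cat >> h.py <<'E'
YF=60.7; XF=R.from_euler('z',YF,degrees=True).as_matrix()
FO=np.array([.4883,.294,0])-XF@[.114,0,0]      # fixture origin
fx=lambda x,y,z: FO+XF@np.array([x,y,z])/1000
UP=np.array([0,0,.155])
hg=lambda a: fx(114+105*np.sin(a),0,117+105*np.cos(a))
YC=12.5; XC=R.from_euler('z',YC,degrees=True).as_matrix()
LENS=np.array([.652,-.2495,.170])
grip_final=lambda d: LENS+XC@[-d-.047,0,.017]  # bore d before lens -> grip point
E
python3 - <<'E'
from h import *
S,D=cam("scene"),cam("side")
b,e=tri(S,(346.1,74.6),D,(293.6,114.6)); print("ball",b,e)
print("base",plane(D,(326,293),.03),plane(S,(322,290),.03))
print("FO",FO,"turq",plane(S,(230,435),0),plane(S,(182,395),0))
for n,p,y in [("h0",hg(0)+UP,YF),("hm",hg(.65)+UP,YF),("h1",hg(1.33)+UP,YF),("grip",fx(0,0,72)+UP,YF),("up",fx(0,0,202)+UP,YF),
  ("fin",grip_final(.1)+UP,YC+180),("pre",grip_final(.19)+UP,YC+180)]:
    print(n,p,ctrl.inverse_kinematics(list(p),[180,0,y]))
E
```

```text
ball [0.5017 0.0395 0.5033] 1.0239925362308035e-05
base [ 0.5714 -0.0052  0.03  ] [0.5573 0.0466 0.03  ]
FO [0.4325 0.1946 0.    ] turq [0.4715 0.4487 0.    ] [0.6042 0.4302 0.    ]
h0 [0.4883 0.294  0.377 ] [ -0.3993  25.1597 -45.9778 102.3368  20.421   61.183  -82.9969]
hm [0.5194 0.3494 0.3556] [ -7.7968  31.0081 -42.5277  96.1622  23.2273  62.001  -86.6604]
h1 [0.5382 0.3829 0.297 ] [-13.3745  36.6785 -38.036   94.2661  25.6989  58.074  -89.057 ]
grip [0.4325 0.1946 0.227 ] [  4.8505  29.125  -42.5762 121.8175  30.7577  40.0837 -87.6814]
up [0.4325 0.1946 0.357 ] [ 16.7972  19.2812 -55.1182 115.1473  19.284   55.1066 -77.3728]
fin [ 0.5085 -0.2813  0.342 ] [ 58.8271  28.741  -45.9051 102.9117  23.8847  58.5295 106.1666]
pre [ 0.4206 -0.3008  0.342 ] [ 67.691   22.3972 -45.8323 111.146   19.6238  54.4692 114.8985]
```

Run:
```python
from h import *
pol=lambda az,r,z:[r*np.cos(np.radians(az)),r*np.sin(np.radians(az)),z]
print(ctrl.current_t())
for az,r,z,y in[(-75,.47,.38,5),(-40,.45,.33,25),(-10,.44,.30,40),(15,.43,.32,50),(24,.46,.42,YF)]:
    ctrl.reach(pol(az,r,z),[180,0,y]); print(ctrl.current_t(),ctrl.current_qpos(),np.linalg.norm(ctrl.current_wrist_force()))
    if az==-10: cv2.imwrite("pics/mid.png",ctrl.get_image("scene"))
ctrl.reach(list(hg(0)+UP+[0,0,.06]),[180,0,YF]); print(ctrl.current_t(),ctrl.current_tool_pos())
a=np.hstack([cv2.resize(ctrl.get_image(n),(400,300)) for n in("wrist","scene")])
b=np.hstack([cv2.resize(ctrl.get_image("side"),(400,300)),cv2.resize(cv2.imread("pics/mid.png"),(400,300))])
cv2.imwrite("pics/d1.png",np.vstack([a,b]))
```

```text
0.1
0.9417 [ 72.2031   9.3538  -2.6217 116.1611   0.5284  54.3498 -15.681 ] 1.2202194610845887
2.0333 [ 50.5912  12.1962 -17.8786 121.0487   5.1041  47.4343 -35.5297] 0.8875295407321874
2.9583 [ 29.6477  15.1975 -28.625  123.453   10.574   43.6395 -56.0182] 0.5940275750445025
3.7917 [ 12.42    13.6182 -37.0639 123.1972  11.3666  46.48   -71.9308] 1.0088618928533086
4.3583 [  9.9807   9.4664 -43.0107 112.8016   7.4685  60.4905 -65.8386] 1.0681738234899065
4.9333 [0.4889 0.2929 0.4348]
```

View pics/d1.png

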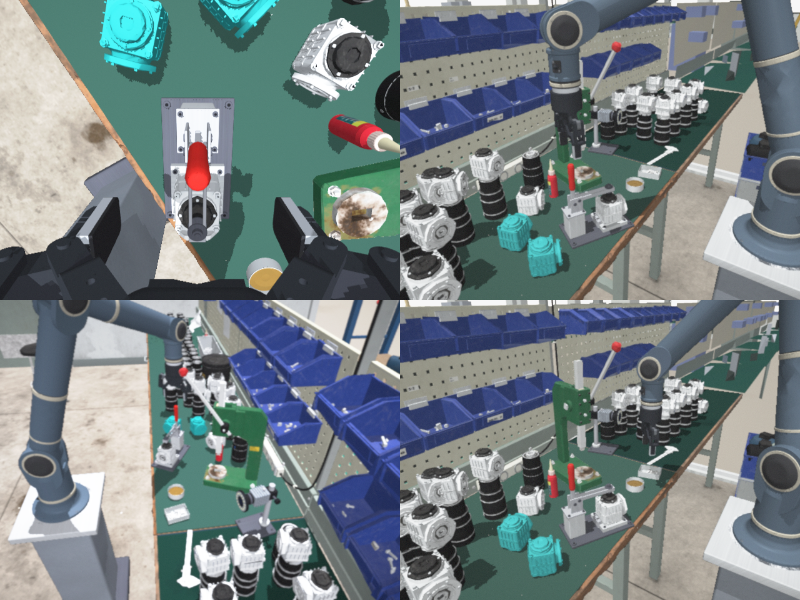

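The arm hovers above the handle, well clear of the ball. In the wrist view the plate's far corners are near (163,97) and (234,97) at half scale. I'll refine the fixture pose from that picture before gripping.

Run:
```python
from h import *
W=cam("wrist"); im=ctrl.get_image("wrist"); cv2.imwrite("pics/w1.png",im)
for p in[(145,55,8),(145,-55,8),(-60,55,8),(-60,-55,8),(114,0,237)]: print(p,proj(W,fx(*p)))
h=cv2.cvtColor(im,cv2.COLOR_BGR2HSV)
m=((h[...,0]<8)|(h[...,0]>172))&(h[...,1]>150)&(h[...,2]>60); m[:,420:]=0
ys,xs=np.nonzero(m); print("red",xs.min(),xs.max(),ys.min(),ys.max(), "x at top/bottom rows",xs[ys<ys.min()+8].mean(),xs[ys>ys.max()-8].mean())
cv2.imwrite("pics/w1c.png",cv2.resize(im[140:400,230:400],None,fx=2.2,fy=2.2,interpolation=cv2.INTER_CUBIC))
```

```text
(145, 55, 8) [253.3606 156.9486]
(145, -55, 8) [371.7831 156.5686]
(-60, 55, 8) [262.2656 350.1669]
(-60, -55, 8) [364.6199 349.8533]
(114, 0, 237) [310.7531 288.5351]
red 296 335 225 302 x at top/bottom rows 315.08 315.45394736842104
```

View pics/w1c.png

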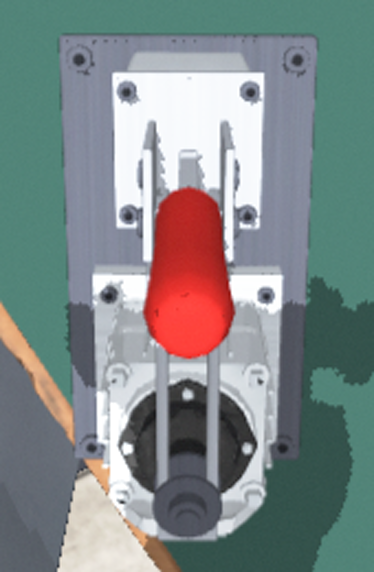

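```bash
cat >> h.py <<'E'
FO=FO+XF@[.001,-.0015,0]; YF=60.3; XF=R.from_euler('z',YF,degrees=True).as_matrix()
E
python3 - <<'E'
from h import *
rot=[180,0,YF]
ctrl.move_l(list(hg(0)+UP+[0,0,.06]),.1,rot)
print(ctrl.move_l(list(hg(0)+UP),.1,stop_force=10))
ctrl.move_gripper(0.0,20); ctrl.dwell(.1)
print(ctrl.current_t(),ctrl.current_gripper_width(),ctrl.current_grasp_force(),ctrl.current_wrist_force())
w0=np.array(ctrl.current_wrist_force())
for a in np.arange(.1,1.33,.1):
    ctrl.move_l(list(hg(a)+UP),.08)
    print(round(a,2),ctrl.current_wrist_force(),ctrl.current_gripper_width())
    if np.linalg.norm(np.array(ctrl.current_wrist_force())-w0)>35: break
print(ctrl.current_t(),ctrl.current_tool_pos(),hg(a)+UP)
o=np.hstack([cv2.resize(ctrl.get_image(n),(400,300)) for n in("scene","side")])
cv2.imwrite("pics/d2.png",o)
E
```

```text
False
6.85 0.20662768226288908 19.768355309497565 [-4.2316  0.6571  4.1835]
0.1 [-4.1093  1.845   3.4274] 0.21338430778946202
0.2 [-4.1734  2.4835  2.2098] 0.20611433024379644
0.3 [-3.3708  3.3055  2.7974] 0.20960269496377829
0.4 [-3.6613  3.4007  1.272 ] 0.20957433664095448
0.5 [-3.7975  3.8678  1.321 ] 0.20728214038921505
0.6 [-3.467   4.1246  1.0854] 0.2105553249346343
0.7 [-3.7331  4.3288  0.8377] 0.2101684724007091
0.8 [-3.0008  4.6353 -0.3159] 0.20943362597426507
0.9 [-2.7296  4.5867 -0.3666] 0.2101676423055201
1.0 [-2.2872  4.9319 -1.0334] 0.20921634686350338
1.1 [-2.1896  7.1496 -0.8859] 0.20973539072114947
1.2 [-1.7394  6.5789 -0.2491] 0.2087166649153795
1.3 [-0.4473  7.5811 -1.1531] 0.2080185565744195
10.5333 [0.5409 0.3833 0.3002] [0.5409 0.3816 0.3001]
```

View pics/d2.png

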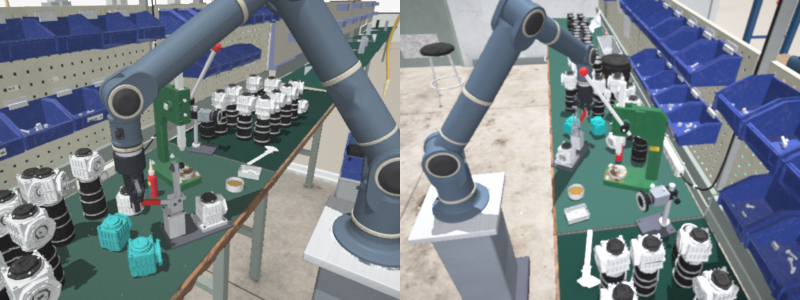

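The clamp is fully open with its arm upright. Next I release, rise, move over the housing and look.

Run:
```python
from h import *
rot=[180,0,YF]
ctrl.move_gripper(0.55)
p=hg(1.3)+UP
ctrl.move_l([p[0],p[1],.46],.2); print(ctrl.current_t())
q=fx(0,0,0)
ctrl.move_l([q[0],q[1],.46],.2,rot); ctrl.move_gripper(1.0)
print(ctrl.current_t(),ctrl.current_wrist_force())
W=cam("wrist"); im=ctrl.get_image("wrist"); cv2.imwrite("pics/w2.png",im)
for p in[(0,0,101),(0,0,20),(-47,0,55),(0,33,84),(0,-33,84),(33,33,84),(33,-33,84),(-60,55,8),(-60,-55,8)]: print(p,proj(W,fx(*p)))
```

```text
11.975
13.6667 [ 0.2212  0.0753 -1.024 ]
(0, 0, 101) [313.7045 209.1319]
(0, 0, 20) [313.848  190.3102]
(-47, 0, 55) [313.8505 247.0708]
(0, 33, 84) [274.2055 204.5195]
(0, -33, 84) [353.2726 204.4709]
(33, 33, 84) [273.0235 164.6764]
(33, -33, 84) [354.3588 164.628 ]
(-60, 55, 8) [261.5106 244.8205]
(-60, -55, 8) [366.3409 244.754 ]
```

View pics/w2.png

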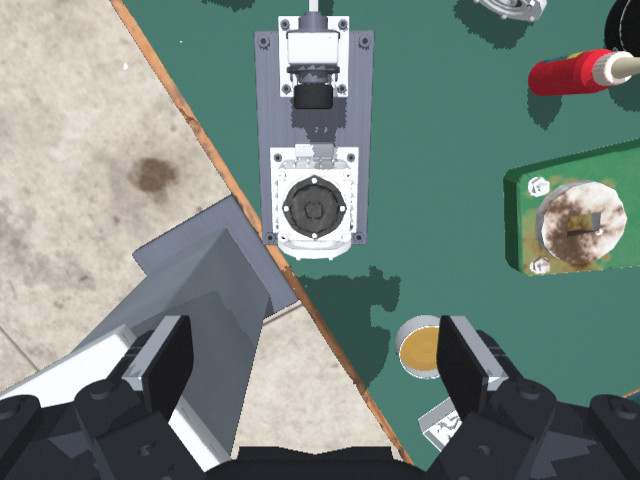

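The cap centre is at (314,208) in the picture against a predicted (314,209), so the pose is right. Now descend, grip and lift.

Run:
```python
from h import *
rot=[180,0,YF]
g=fx(0,0,72)+UP
print(ctrl.move_l(list(g+[0,0,.08]),.15,rot))
print(ctrl.move_l(list(g),.08,stop_force=15),ctrl.current_tool_pos(),g)
ctrl.move_gripper(0.0,80); ctrl.dwell(.2)
print(ctrl.current_t(),ctrl.current_gripper_width(),ctrl.current_grasp_force(),ctrl.current_wrist_force())
print(ctrl.move_l(list(g+[0,0,.035]),.05)); ctrl.dwell(.2); print(ctrl.current_wrist_force())
ctrl.move_l(list(g+[0,0,.09]),.1); ctrl.dwell(.1)
print(ctrl.current_t(),ctrl.current_gripper_width(),ctrl.current_grasp_force(),ctrl.current_wrist_force(),ctrl.current_qpos())
S=cam("scene"); im=ctrl.get_image("scene"); 
cv2.imwrite("pics/d3.png",np.hstack([im[200:440,200:440],ctrl.get_image("wrist")[120:360,200:440]]))
```

```text
False
False [0.4345 0.1949 0.2274] [0.4343 0.1947 0.227 ]
16.5667 0.743708070311846 88.60254764556885 [-0.8316 -1.215   6.504 ]
False
[ 0.1059  0.776  -4.9941]
18.4167 0.738938918589875 88.75799775123596 [-1.201  -0.4527 -5.8782] [  6.0324  19.5728 -42.1335 117.776   17.3313  48.8785 -75.7375]
```

View pics/d3.png

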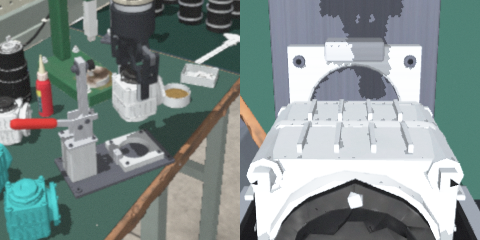

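The housing is lifted level and clear of the register. Now carry it across close to the robot, turning it on the way.

Run:
```python
from h import *
pol=lambda az,r,z:[r*np.cos(np.radians(az)),r*np.sin(np.radians(az)),z]
for p,y in[(pol(12,.44,.31),70),(pol(-3,.435,.31),105),(pol(-18,.44,.32),150),(list(grip_final(.19)+UP),YC+180)]:
    ctrl.reach(p,[180,0,y]); print(ctrl.current_t(),ctrl.current_qpos(),np.linalg.norm(ctrl.current_wrist_force()),ctrl.current_gripper_width())
ctrl.move_l(list(grip_final(.12)+UP),.06); ctrl.dwell(.3)
print(ctrl.current_t(),ctrl.current_tool_pos(),grip_final(.12)+UP,ctrl.current_tool_rot())
a,b,w=[ctrl.get_image(n) for n in("scene","side","wrist")]
for n,i in zip(("s","d","w"),(a,b,w)): cv2.imwrite(f"pics/f_{n}.png",i)
z=lambda i,x,y,w,h,s:cv2.resize(i[y:y+h,x:x+w],None,fx=s,fy=s,interpolation=cv2.INTER_CUBIC)
o=np.zeros((600,800,3),np.uint8); o[:300,:400]=z(a,320,140,133,100,3)[:300,:399][:, :400] if 0 else cv2.resize(a[140:260,310:470],(400,300))
o[:300,400:]=cv2.resize(b[270:405,290:470],(400,300)); o[300:,:400]=cv2.resize(w,(400,300)); o[300:,400:]=cv2.resize(a,(400,300))
cv2.imwrite("pics/d4.png",o)
```

```text
19.0083 [ 20.3779  16.9967 -43.6892 122.3683  16.182   46.3596 -53.5225] 5.251509820708098 0.7425355897220379
19.8167 [ 39.6615  17.8765 -49.2168 122.6935  18.4999  46.8724  -5.9528] 4.485188332791214 0.7453304390805906
20.75 [ 61.554   20.2201 -58.1014 121.3146  22.5269  49.901   50.206 ] 5.623481596703258 0.741214187311251
21.6417 [ 79.8264  29.983  -64.6348 110.6823  31.5059  59.596  103.8339] 5.337059782087764 0.7443208846975585
23.2583 [ 0.4888 -0.2858  0.342 ] [ 0.489  -0.2856  0.342 ] [-179.9975   -0.0084 -167.516 ]
```

View pics/d4.png

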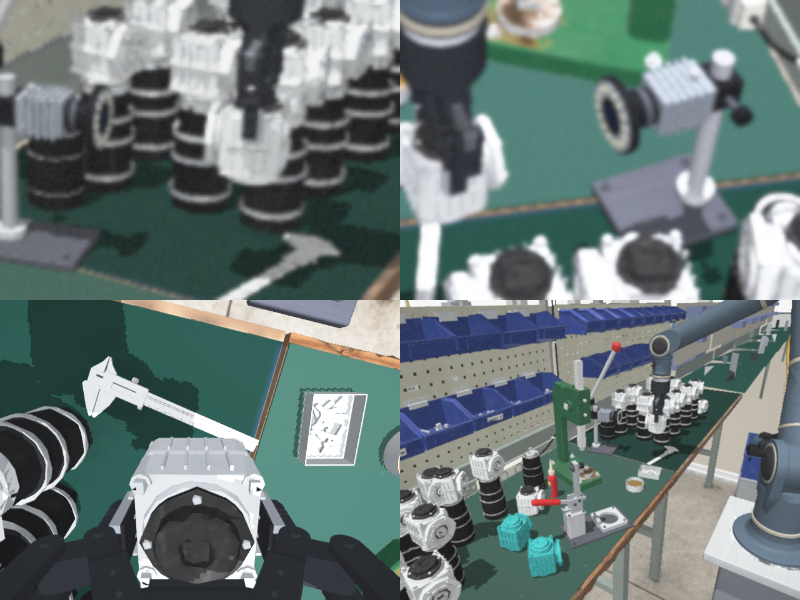

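The flange faces the ring light at lens height and nothing else has been disturbed. One last 20 mm move in, then hand in.

Run:
```python
from h import *
ctrl.move_l(list(grip_final(.10)+UP+XC@[0,-.001,0]),.04); ctrl.dwell(.8)
print(ctrl.current_t(),ctrl.current_tool_pos(),ctrl.current_grasp_force(),ctrl.current_wrist_force(),np.abs(ctrl.current_joint_velocities()).max())
print(ctrl.hand_in())
```

```text
24.8583 [ 0.5087 -0.2823  0.342 ] 88.72474551200867 [ 0.2345 -0.1204 -5.495 ] 0.1128503127493407
the job is handed in; nothing more can be done
None
```

I opened the clamp fully, lifted the housing straight out, and handed the job in at about 25 s with the housing held level and still, its flange square to the lens and about 10 cm from the ring light; the hand-in gave no verdict.

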